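# Hold a loose hinge leaf in line for its pin

### The arm

A 7-joint arm with a two-finger parallel gripper is mounted at the origin on the work surface. World frame = base frame: x ahead of the robot, y to its left, z up, the work surface at z = 0. Lengths are in mm, angles in rad, forces in N, time in s.
With the tool pointing down it reaches from about 400 to 875 mm from the base axis. Payload 6.5 kg.
Tool frame: the origin (TCP) lies on the front face of the gripper's body, between the roots of the fingers; the fingertips stand 73 mm ahead of it and the grasp point (between the pads) lies 54 mm ahead of it; z points along the fingers, y is the direction in which the jaws open and shut (so a half turn about z gives the same grasp; the last joint's range is limited). The gripper opens to 85 mm and grips with 20 to 120 N. Pads are 22 mm wide; open, the fingers measure 114 mm over their backs; the gripper's body (76 mm by 85 mm) begins 54 mm behind the grasp point. The pads swing forward as they close: fully open they stand 13 mm farther back than shut.
Start: joints at [-1.208, 0.536, -0.004, 1.538, 0.003, 1.067, -0.071], TCP at [270.249, 591.148, 303.89] pointing down, gripper open.
Joint ranges: [-2.7, 2.7], [-0.37, 2.16], [-1.27, 1.26], [0.24, 2.4], [-1.31, 4.45], [0.19, 1.91], [-2.76, 2.76]. Speed limits (rad/s): [2.39, 2.39, 3.14, 3.14, 3.14, 3.14, 3.14].

### API

Orientations are given as a rotation vector (axis times angle).
In Python, from workcell import ctrl gives the robot as it stands.
- The arm moves only by the tool drive_tool, never from a script. Its argument "motion" is a list of rows, each an object with "twist": the turn, a rotation vector about the tool's x, y, z normalised to -1 to 1, where 1 is pi rad, a list of three; "translation": the shift along the tool's x, y, z normalised to -1 to 1, where 1 is 0.1 m, a list of three; "grip": the finger opening in mm, from 0 to 85.4. A call has 1 to 5 rows; each row shifts and turns the commanded pose from where the row before left it, along the tool's axes as they then stand; what a row does not reach is not made up. A row lasts 1/8 s, in which the tool goes at most 62.5 mm and 10.7 degrees, less where a joint would pass 70% of its speed; a pose out of reach is approached as far as the arm can. A call with a number of a shift or a turn outside -1 to 1 is refused whole. A call with a gripper value outside its range is refused whole. The fingers move at their own pace and stop on an object; "grip_force" is the grip in N (left out, the last holds). Time passes only in rows, so rows that do not move let the fingers close. It gives the time, the measured TCP pose, the force and the opening at its end, in the units of the state.
- ctrl.state(): the state, without advancing time (a new reading comes with each control period).
- ctrl.camera(name): name is "scene" or "side" or "wrist"; returns (picture, depth): 384x512x3 uint8, blue, green, red; 384x512 float32, mm along the optical axis (not along the pixel's ray), 0 where there is no reading.
- ctrl.calibration(name): a dict with "fovy" (degrees; the focal length in pixels is half the picture's height over the tangent of half this angle, whatever the lens; pixels are square), "cx", "cy" (the principal point, pixels), "R" (3x3) and "t" (3): a world point X has camera coordinates R X + t; the wrist camera has in their place "hand_eye" (4x4, takes a point from camera to tool coordinates, whose origin is the TCP and whose axes are the flange's). Camera axes: x right, y down, z forward; pixel columns grow to the right and rows downward; lengths in mm; the calibration is good to about 2 mm. A picture is of the moment at which its call begins: read the wrist's pose just before it. calibration takes no time and is no camera call.
- ctrl.sign_off(): hands the job in, once; it reports no verdict.
Trained networks look in the newest picture that a camera, given by its name, has taken for a name from the list of things; names that differ only in an ending like _2 or _b are one class to them, and where a whole thing is asked for, a point or a joint stands for the part that bears it (a point fixed in the world has none). Each returns a list of dicts, best first, with "score" (0 to 1); they miss things now and then, are a little off and sometimes report something else, mostly with a low value. They report only what shows in the picture. A call takes as long as a camera call.
- ctrl.masks_of(camera, thing): "mask" (384x512 bool, what is visible of it) and "rect" ([left, top, right, bottom] in pixels, round what is visible of it).
- ctrl.place_of(camera, thing): "point" ([column, row] in pixels: a listed point, or the origin of a listed thing).
The state is a dict: "time_s": time; "joints": joint angles; "qd": joint speeds; "joint_torque": joint torques, N m; "ee_pos": TCP position; "orientation": TCP orientation; "contact_force": force on the tool from outside, world axes, zero at the start; "ft_torque": the same for the moment, N m; "grip_width": finger opening in mm.
Only numpy, scipy, OpenCV 4.12 (cv2) and the standard library are available. Lean on these libraries where they do the work, as an engineer would, in place of code of your own. Each camera call takes 0.05 s, during which the arm holds its last target.

### The job

Clear the two wood offcuts off the top of the jamb block into the white bucket, then pick up the short batten that carries the loose hinge leaf and bring its knuckle in between the two knuckles on the jamb block, so that the three holes line up and a pin could be slid through. Hold the batten there, level, still and right side up as it lay, in the air on the robot's side of the block and without leaning on the block; finish while still holding it, do not put it down or let go. Leave everything else on the bench where it is.

Things in the scene. Friction and masses are not known exactly. Their poses are not given: they have to be found in the camera images.
- jamb: Jamb block: plain brown wood, 120 deep (x) x 190 wide (y) x 85 mm high, fixed to the bench, a steel hinge leaf flush in its top. Origin: bench level, below the middle of its front face (towards the robot); x points into the block, away from the robot, z up. Two knuckles (tubes along y, 24 mm outside, 16 mm hole) stand before that face at y 19 to 44 and -44 to -19 mm: a 38 mm open gap between
- jamb_axis (a point): Point on the hinge line midway between the two fixed knuckles: 18 mm in front of the block's front face, 73 mm above the bench (tops of the tubes flush with the block's top). Axes as the jamb block's: y is the hinge line
- flap: Batten with the loose leaf, flat on the bench left or right of the block: plain brown wood 110 long (x) x 40 wide (y) x 25 mm high, 0.11 to 0.22 kg, balancing within 25 mm of its middle. One knuckle beyond its +x end (tube along y, 30 mm long, 24 mm outside, 16 mm hole, joined by a 3 mm plate at the top). Origin under the batten's middle, x towards the knuckle, z up. Grip across the 40 mm width
- flap_axis (a point): The centre of the loose knuckle's hole: 75 mm along the batten's x from its middle (20 mm beyond its end) and 13 mm above its underside. Axes as the batten's: y is the hole's axis
- offcut_block: Plain brown wood offcut, a block 34 mm (x) by 46 mm (y) by 28 mm high, about 30 g, lying on top of the jamb block (85 mm above the bench). Origin under its centre
- offcut_dowel: Plain brown wood offcut, a stub of round bar 34 mm across and 30 mm high, about 25 g, standing on top of the jamb block (85 mm above the bench). Origin under its centre
- bucket: White plastic bucket, open on top, 170 mm across the rim (a little narrower below), 110 mm high, wall 4 mm, fixed to the bench left or right of the jamb block, on the side opposite to the batten. Origin at the bench under its centre. The offcuts may be dropped in from just above the rim
- hinge_pin: steel hinge pin 8 mm thick, 119 mm long with a 12 mm head, lying on the bench in front of the robot, for a workmate to fit later: leave it. Origin under its middle
- sanding_block: cork sanding block 65 x 100 x 30 mm on the bench: leave it. Origin under its centre
- paint_cup: small off-white plastic cup, 70 mm wide, 50 mm high: leave it. Origin under its centre
- glue_bottle: closed yellow bottle 60 mm wide, 150 mm tall, standing beyond the jamb block: leave it. Origin under its centre
- paint_jar: white jar 70 mm wide, 90 mm tall, standing beyond the jamb block: leave it. Origin under its centre
- brush: paint brush 200 mm long lying beyond the jamb block: leave it. Origin under its middle
- screwdriver: screwdriver 200 mm long lying on the left far part of the bench: leave it. Origin under its middle
- wood_disc: dark round wooden disc 140 mm wide, 18 mm thick, flat on the bench: leave it. Origin under its centre

How it is judged (in metres and radians):
On the way, in this order (a step that is already met when the one before it is completed fails the run):
1. both offcuts lie in the bucket, let go (horizontal distance between each of offcut_block, offcut_dowel and bucket below 0.082 m and height (world z) of each of offcut_block, offcut_dowel below 0.085 m and contact force between the fingers and offcut_block below 0.1 N and contact force between the fingers and offcut_dowel below 0.1 N), for 0.2 s.
2. the batten is lifted clear of the bench by the fingers (height (world z) of flap above 0.03 m and contact force between the fingers and flap above 1 N), for 0.2 s.
At the end, for the whole second after the job is handed in: Offcuts in the bucket; batten held in the fingers before the block, still, right side up, level to 0.12 rad, hole centre within 4.5 mm of the hinge line fore-aft and in height and 5 mm of mid-gap along it, hole axis within 0.1 rad of that line, under 6 N on the block (all of step 1 and x of flap_axis in the frame of jamb_axis between -0.0045 and 0.0045 m and z of flap_axis in the frame of jamb_axis between -0.0045 and 0.0045 m and y of flap_axis in the frame of jamb_axis between -0.005 and 0.005 m and angle between the y axis of flap_axis and the y axis of jamb_axis, either way round below 0.1 rad and angle between flap's own z axis and vertical below 0.12 rad and x of flap in the frame of jamb below -0.05 m and contact force between the fingers and flap above 1 N and contact force between flap and jamb below 6 N and linear speed of flap below 0.02 m/s); the arm keeps its last pose, push and grip.
It fails at once if a thing that is not part of the job was moved more than 30 mm (distance of any of hinge_pin, sanding_block, paint_cup, glue_bottle, paint_jar, brush, screwdriver, wood_disc from where it was at the start of the episode above 0.03 m).
It also fails if it takes over 69 s, if anything falls off the work surface, if the arm or the gripper's body presses on something with over 40 N, if the wrist force passes 120 N, or if a joint passes its speed limit or range.

## Working session

There is one attempt and no reset: what is moved stays moved. The work goes in short steps, Python scripts to look and compute and a tool call to move; the robot and the scene stay as the last step left them, time stands still between calls to the robot, and variables do not carry over. Pictures are saved under pics/ and viewed, and the job is handed in when it is done.

Besides the shell and the picture viewer there is one more tool, called after "Call:" in YAML: its name, and indented under it one key for each argument. drive_tool: Moves the arm, as the interface text tells. Its arguments: {"type":"object","properties":{"motion":{"type":"array","items":{"type":"object","properties":{"twist":{"type":"array","items":{"type":"number"}},"translation":{"type":"array","items":{"type":"number"}},"grip":{"type":"number"}}}},"grip_force":{"type":"number"}},"required":["motion"]}

```bash
mkdir -p pics; ls; cat > h.py <<'E'
import numpy as np, cv2
from scipy.spatial.transform import Rotation as R
from workcell import ctrl
def K(c):
    f=192/np.tan(np.radians(c['fovy'])/2); return f,c['cx'],c['cy']
def cloud(name,depth,st=None):
    c=ctrl.calibration(name); f,cx,cy=K(c)
    v,u=np.mgrid[0:384,0:512]
    P=np.stack([(u-cx)/f*depth,(v-cy)/f*depth,depth],-1)
    if name=='wrist':
        H=np.array(c['hand_eye']); P=P@H[:3,:3].T+H[:3,3]
        Rt=R.from_rotvec(st['orientation']).as_matrix()
        P=P@Rt.T+np.array(st['ee_pos'])
    else:
        P=(P-np.array(c['t']))@np.array(c['R'])
    P[depth<=0]=np.nan
    return P
E
python3 - <<'E'
from h import *
s=ctrl.state(); print(s)
for n in ['scene','side','wrist']:
    s=ctrl.state();im,d=ctrl.camera(n); cv2.imwrite(f'pics/{n}0.png',im); np.savez(f'{n}0.npz',im=im,d=d,pos=s['ee_pos'],ori=s['orientation'])
    print(n,ctrl.calibration(n))
E
```

```text
pics
{'time_s': 0.0, 'joints': array([-1.20818489,  0.53716551, -0.00442883,  1.53889364,  0.0026005 ,
        1.06728699, -0.0711633 ]), 'qd': array([-0.00079457, -0.00030443, -0.00078059,  0.00034066,  0.00244471,
       -0.00229368,  0.00172617]), 'joint_torque': array([ 8.56354491e-04, -5.83394873e+01,  1.04872551e+00, -2.59098315e+01,
        1.22395283e-02,  9.64342413e-03,  2.59615177e-06]), 'ee_pos': array([270.06414343, 590.67587693, 303.00549569]), 'orientation': array([-6.68220980e-01, -3.06945739e+00,  2.71915125e-03]), 'contact_force': array([-0.18852704, -0.13254898, -0.12912425]), 'ft_torque': array([ 0.02239327,  0.0087177 , -0.04232258]), 'grip_width': 85.47414144602821}
scene {'fovy': 48.16352907775037, 'cx': 258.3297722968257, 'cy': 200.58938983739856, 'R': array([[-0.18197342,  0.98328271,  0.00638666],
       [ 0.78225798,  0.1486996 , -0.60494701],
       [-0.59578363, -0.10508826, -0.79624012]]), 't': array([ 130.57466015, -421.00712277, 1779.89602574])}
side {'fovy': 56.977580574807874, 'cx': 264.0278520018604, 'cy': 192.31845903327354, 'R': array([[-0.94293919, -0.33263255, -0.01487494],
       [-0.25083249,  0.73901479, -0.62525211],
       [ 0.21897201, -0.5858436 , -0.78028106]]), 't': array([590.9704126 , 190.34533791, 938.0220376 ])}
wrist {'fovy': 70.27046369450744, 'cx': 258.91643307941905, 'cy': 193.4211634198305, 'hand_eye': array([[-3.91547995e-05, -9.52085059e-01, -3.05833352e-01,
         7.88326554e+01],
       [ 9.99999713e-01,  1.94054753e-04, -7.32135386e-04,
         1.17688607e+00],
       [ 7.56403577e-04, -3.05833293e-01,  9.52084778e-01,
        -7.02286375e+01],
       [ 0.00000000e+00,  0.00000000e+00,  0.00000000e+00,
         1.00000000e+00]])}
```

View pics/scene0.png

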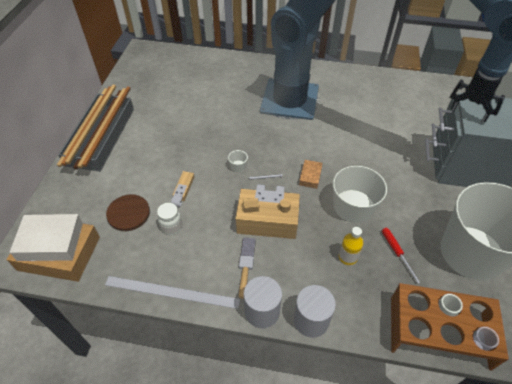

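View pics/side0.png

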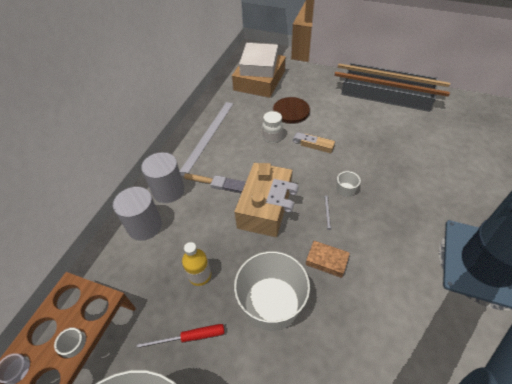

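View pics/wrist0.png

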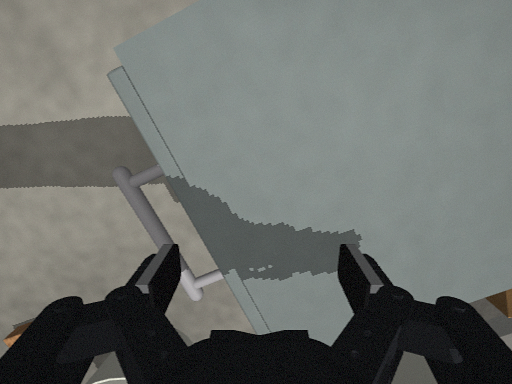

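The scene view shows the jamb at (268,213) with two offcuts on top at about (251,204) and (285,206). The bucket is at (358,193). The batten is at (184,185), its leaf pointing away from the robot. Next I'll measure these from depth.

```bash
python3 - <<'E'
from h import *
for n in ['scene','side']:
    z=np.load(n+'0.npz'); P=cloud(n,z['d'])
    big=z['im']
    ctrl.camera(n)
    for t in ['jamb','flap','offcut_block','offcut_dowel','bucket','hinge_pin','sanding_block','paint_cup']:
        m=ctrl.masks_of(n,t)
        for q in m[:2]:
            k=q['mask']&(z['d']>0); p=P[k]
            print(n,t,round(q['score'],2),q['rect'],k.sum(),'med',np.nanmedian(p,0).round(),'min',np.nanpercentile(p,3,axis=0).round(),'max',np.nanpercentile(p,97,axis=0).round())
        m=ctrl.place_of(n,t)
        print('   place',[(round(q['score'],2),np.round(q['point'],1).tolist()) for q in m[:2]])
E
```

```text
scene jamb 0.76 [236.2, 182.9, 300.5, 241.9] 2545 med [658.  17.  83.] min [554. -76.   6.] max [687. 104.  89.]
   place [(0.77, [272.1, 204.6]), (0.38, [267.5, 191.0])]
scene flap 0.92 [172.9, 173.6, 194.8, 208.9] 473 med [ 550. -292.   24.] min [ 467. -315.   -0.] max [ 621. -275.   29.]
   place [(0.61, [184.1, 189.5])]
scene offcut_block 0.66 [241.3, 196.9, 258.5, 212.3] 232 med [647. -39. 111.] min [601. -65.  83.] max [661. -16. 116.]
   place [(0.61, [247.6, 205.9])]
scene offcut_dowel 0.52 [278.6, 201.8, 292.3, 215.2] 140 med [631.  65. 113.] min [611.  49.  84.] max [640.  80. 118.]
   place [(0.55, [283.5, 211.9])]
scene bucket 0.98 [330.7, 167.3, 388.2, 227.2] 2520 med [471. 291.  54.] min [426. 213.   0.] max [586. 364. 110.]
   place [(0.83, [353.8, 207.7])]
scene hinge_pin 0.57 [267.0, 174.7, 280.4, 178.1] 19 med [431.  -6.   9.] min [421. -19.   1.] max [441.  23.  14.]
   place [(0.72, [351.6, 210.4]), (0.6, [264.8, 177.9])]
scene sanding_block 0.96 [303.0, 162.0, 320.1, 187.6] 474 med [420. 129.  29.] min [361.  99.   7.] max [456. 158.  34.]
   place [(0.78, [308.9
[... 1141 characters left out ...]
.4, 200.5])]
   place [(0.68, [271.5, 303.7]), (0.16, [293.6, 135.9])]
side hinge_pin 0.5 [327.5, 197.9, 331.5, 228.8] 48 med [428.  -0.   9.] min [419. -54.   6.] max [445.  29.  12.]
   place [(0.59, [324.6, 211.0])]
side sanding_block 0.61 [311.1, 243.3, 351.1, 279.7] 1048 med [400. 137.  29.] min [355.  99.   2.] max [448. 164.  32.]
side sanding_block 0.29 [234.9, 161.0, 294.5, 239.8] 2787 med [600.  48.  84.] min [542. -70.  14.] max [673. 110.  87.]
   place [(0.95, [328.9, 263.6]), (0.5, [325.3, 208.9])]
side paint_cup 0.78 [339.0, 171.7, 360.2, 198.7] 452 med [ 401. -146.   29.] min [ 374. -162.    2.] max [ 430. -100.   50.]
   place [(0.57, [348.4, 188.9]), (0.36, [330.2, 208.5])]
```

```bash
python3 - <<'E'
import cv2
a=cv2.imread('pics/side0.png')[100:260,220:380]; cv2.imwrite('pics/sidecrop.png',cv2.resize(a,None,fx=4,fy=3.7,interpolation=2))
a=cv2.imread('pics/scene0.png')[150:250,150:310]; cv2.imwrite('pics/scenecrop.png',cv2.resize(a,None,fx=5,fy=5,interpolation=2))
E
```

```text
(no output)
```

View pics/scenecrop.png

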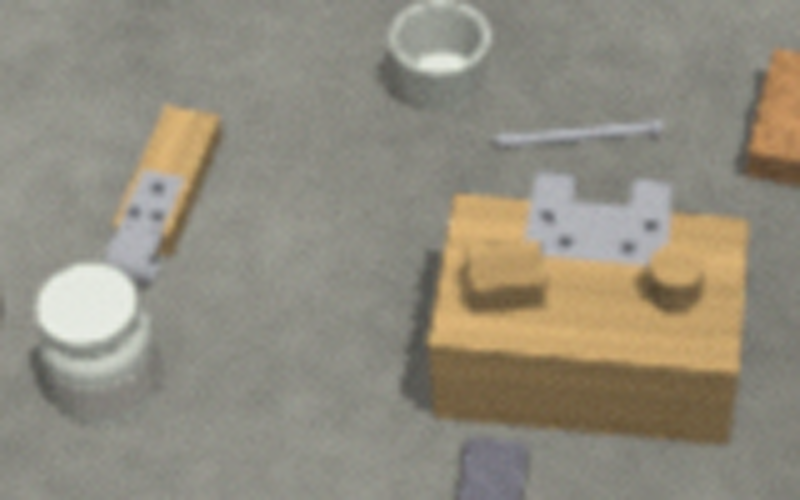

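View pics/sidecrop.png

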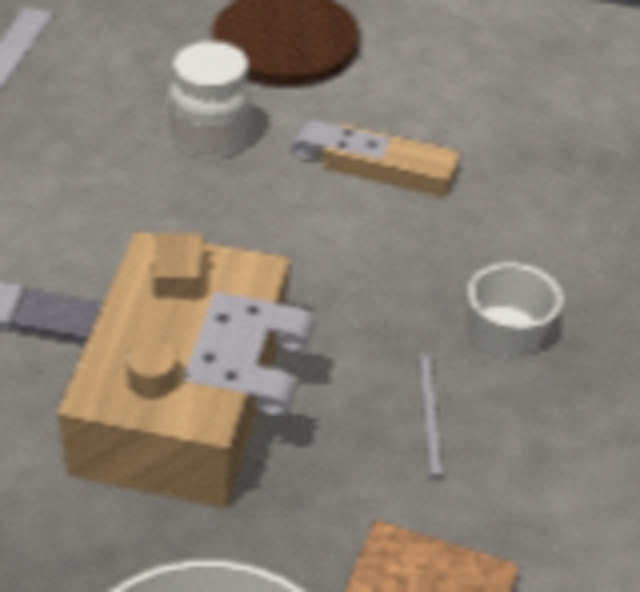

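The block offcut is near (640,-37), the dowel near (622,66) and the bucket near (505,290). The batten's middle is near (540,-290). The crops confirm two fixed knuckles facing the robot. I'll move to a close wrist view above the jamb.

Call:
drive_tool:
  motion:
    - {"twist": [0,0,-0.046],"translation": [0,0,-0.3],"grip": 85}
    - {"twist": [0,0,-0.046],"translation": [0,0,-0.3],"grip": 85}
    - {"twist": [0,0,-0.045],"translation": [0,0,-0.3],"grip": 85}
    - {"twist": [0,0,0],"translation": [-0.26,-0.55,0],"grip": 85}
    - {"twist": [0,0,0],"translation": [-0.26,-0.55,0],"grip": 85}

```text
time_s: 2.48
ee_pos: [322.9, 480.2, 394.2]
orientation: [-0.004, 3.141, 0.001]
contact_force: [1.3, 0.2, 0.3]
grip_width: 84.9
```

Call:
drive_tool:
  motion:
    - {"twist": [0,0,0],"translation": [-0.26,-0.56,0],"grip": 85}
    - {"twist": [0,0,0],"translation": [-0.26,-0.56,0],"grip": 85}
    - {"twist": [0,0,0],"translation": [-0.26,-0.56,0],"grip": 85}
    - {"twist": [0,0,0],"translation": [-0.26,-0.56,0],"grip": 85}
    - {"twist": [0,0,0],"translation": [-0.26,-0.56,0],"grip": 85}

```text
time_s: 3.1
ee_pos: [453.5, 199.5, 394.3]
orientation: [-0.003, 3.141, 0.001]
contact_force: [1.9, 1.2, -0.1]
grip_width: 85.0
```

Call:
drive_tool:
  motion:
    - {"twist": [0,0,0],"translation": [-0.24,-0.56,0],"grip": 85}
    - {"twist": [0,0,0],"translation": [-0.24,-0.56,0],"grip": 85}
    - {"twist": [0,0,0],"translation": [-0.24,-0.56,0],"grip": 85}
    - {"twist": [0,0,0],"translation": [0,0,0],"grip": 85}
    - {"twist": [0,0,0],"translation": [0,0,0],"grip": 85}

```text
time_s: 3.72
ee_pos: [525.0, 34.2, 393.8]
orientation: [0.003, -3.141, -0.001]
contact_force: [-1.2, 0.6, 0.1]
grip_width: 85.1
```

```bash
python3 - <<'E'
from h import *
s=ctrl.state(); print(s['time_s'],s['ee_pos'],s['orientation'])
im,d=ctrl.camera('wrist'); cv2.imwrite('pics/w1.png',im); np.savez('w1.npz',im=im,d=d,pos=s['ee_pos'],ori=s['orientation'])
P=cloud('wrist',d,s)
Z=P[...,2]
def rect(mask,name):
    k=cv2.morphologyEx(mask.astype(np.uint8),cv2.MORPH_OPEN,np.ones((3,3)))
    n,l,st,c=cv2.connectedComponentsWithStats(k)
    for i in range(1,n):
        if st[i,4]>150:
            p=P[l==i]; r=cv2.minAreaRect(p[:,:2].astype(np.float32))
            print(name,st[i],'rect',np.round(r[0],1),np.round(r[1],1),round(r[2],2),'z',np.nanmedian(p[:,2]).round(1))
rect((Z>105)&(Z<125),'offc'); rect((Z>80)&(Z<92),'top')
E
```

```text
3.725 [524.96802736  34.18248393 393.8069013 ] [ 2.72390223e-03 -3.14123660e+00 -9.95468695e-04]
offc [386  85 126 107 855] rect [473.  262.4] [ 86.4 168.1] 36.6 z 109.5
offc [404 158 108  57 603] rect [562.1 309.9] [ 47.6 146. ] 23.5 z 109.1
offc [268 223  24  24 453] rect [620.7  64.9] [32.6 32.5] 41.71 z 114.9
offc [191 230  36  29 735] rect [638.4 -37.5] [33.9 46. ] 16.6 z 113.0
offc [403 272  28  24 420] rect [701.9 274.5] [28.  40.5] 50.16 z 112.8
top [ 417   92   86  114 1162] rect [513.1 322.4] [ 86.4 155.8] 78.92 z 86.1
top [ 177  168  131   97 8271] rect [606.6  12.3] [147.7 190.1] 4.42 z 85.2
top [  35  253   43   36 1170] rect [ 698.5 -288.6] [61.7 59.4] 87.82 z 90.1
top [391 259  29  23 188] rect [693.4 265. ] [20.4 55.4] 45.55 z 86.1
```

View pics/w1.png

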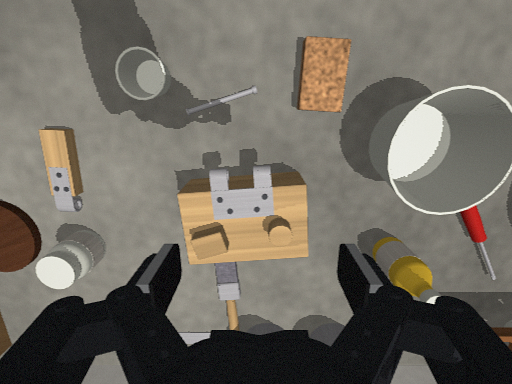

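The wrist view shows everything. The jamb is square-on at about 4.4° yaw, the block offcut is at (208,242), the dowel at (280,232), the bucket rim at upper right and the batten at (60,165). First I'll go to the block offcut, while working out the bucket centre.

Call:
drive_tool:
  motion:
    - {"twist": [0,0,0],"translation": [-0.378,-0.239,0.2],"grip": 85}
    - {"twist": [0,0,0],"translation": [-0.378,-0.239,0.2],"grip": 85}
    - {"twist": [0,0,0],"translation": [-0.378,-0.239,0.2],"grip": 85}
    - {"twist": [0,0,-0.046],"translation": [0,0,0.5],"grip": 80}
    - {"twist": [0,0,-0.046],"translation": [0,0,0.5],"grip": 75}

```text
time_s: 4.4
ee_pos: [639.0, -35.8, 232.5]
orientation: [-0.466, 3.106, 0.002]
contact_force: [0.1, -0.2, -1.1]
grip_width: 75.2
```

```bash
python3 - <<'E'
from h import *
s=ctrl.state(); print(s['time_s'],s['ee_pos'],s['orientation'])
from scipy.optimize import least_squares
z=np.load('w1.npz');s={'ee_pos':z['pos'],'orientation':z['ori']}
P=cloud('wrist',z['d'],s).reshape(-1,3)
for nm,Q in [('w',P)]+[(n,cloud(n,np.load(n+'0.npz')['d']).reshape(-1,3)) for n in ['scene','side']]:
    k=(Q[:,2]>105)&(Q[:,2]<116)&(Q[:,0]>400)&(Q[:,0]<610)&(Q[:,1]>180)&(Q[:,1]<400)
    p=Q[k]; r=least_squares(lambda v:np.hypot(p[:,0]-v[0],p[:,1]-v[1])-v[2],[505,290,85],loss='soft_l1'); print(nm,k.sum(),r.x.round(1))
# flap estimate
Z=P[:,2]; k=(Z>21)&(Z<30)&(P[:,0]>460)&(P[:,0]<640)&(P[:,1]<-240)&(P[:,1]>-340); print(k.sum(),cv2.minAreaRect(P[k][:,:2].astype(np.float32)),np.median(Z[k]))
k=(abs(Z)<8)&(P[:,0]<640)&(P[:,0]>460); print('bench',np.median(Z[k]))
E
```

```text
4.4 [639.02018118 -35.7721507  232.5434656 ] [-4.66322111e-01  3.10587440e+00  1.50039076e-03]
w 1550 [506.3 286.   81.9]
scene 257 [507.8 286.3  82.3]
side 485 [504.8 287.2  82.1]
2000 ((551.7188720703125, -295.5418395996094), (42.139923095703125, 138.71896362304688), 87.5849609375) 25.41271726455963
bench 0.3631030788021121
```

Call:
drive_tool:
  motion:
    - {"translation": [0,-0.017,0.3],"twist": [0,0,0],"grip": 75}
    - {"translation": [0,0,0.3],"twist": [0,0,0],"grip": 75}
    - {"translation": [0,0,0.1],"twist": [0,0,0],"grip": 75}
    - {"translation": [0,0,0],"twist": [0,0,0],"grip": 30}
    - {"translation": [0,0,0],"twist": [0,0,0],"grip": 30}
  grip_force: 30

```text
time_s: 5.03
ee_pos: [640.2, -39.2, 165.6]
orientation: [-0.455, 3.106, -0.0]
contact_force: [-1.5, 0.3, -1.3]
grip_width: 45.2
```

Call:
drive_tool:
  motion:
    - {"translation": [0,0,0],"twist": [0,0,0],"grip": 30}
    - {"translation": [0,0,0],"twist": [0,0,0],"grip": 30}

```text
time_s: 5.28
ee_pos: [640.0, -39.5, 165.3]
orientation: [-0.455, 3.106, -0.0]
contact_force: [-0.3, 0.7, 6.4]
grip_width: 45.8
```

Call:
drive_tool:
  motion:
    - {"translation": [0,0,-0.35],"twist": [0,0,0],"grip": 30}
    - {"translation": [0,0,-0.35],"twist": [0,0,0],"grip": 30}
    - {"translation": [0.063,0.565,0],"twist": [0,0,0],"grip": 30}
    - {"translation": [0.063,0.565,0],"twist": [0,0,0],"grip": 30}
    - {"translation": [0.063,0.565,0],"twist": [0,0,0],"grip": 30}

```text
time_s: 5.9
ee_pos: [571.7, 118.8, 234.2]
orientation: [-0.454, 3.108, 0.0]
contact_force: [1.3, 0.0, -0.5]
grip_width: 45.6
```

Call:
drive_tool:
  motion:
    - {"translation": [0.063,0.565,0],"twist": [0,0,0],"grip": 30}
    - {"translation": [0.063,0.565,0],"twist": [0,0,0],"grip": 30}
    - {"translation": [0.063,0.565,0],"twist": [0,0,0],"grip": 30}
    - {"translation": [0,0,0.2],"twist": [0,0,0],"grip": 30}
    - {"translation": [0,0,0.15],"twist": [0,0,0],"grip": 30}

```text
time_s: 6.52
ee_pos: [505.4, 274.5, 198.3]
orientation: [0.456, -3.108, 0.001]
contact_force: [0.3, -0.2, -0.2]
grip_width: 45.3
```

Call:
drive_tool:
  motion:
    - {"translation": [0,0,0],"twist": [0,0,0],"grip": 75}
    - {"translation": [0,0,0],"twist": [0,0,0],"grip": 75}
    - {"translation": [0,0,-0.35],"twist": [0,0,0],"grip": 75}
    - {"translation": [-0.125,-0.584,0],"twist": [0,0,0],"grip": 75}
    - {"translation": [-0.125,-0.584,0],"twist": [0,0,0],"grip": 75}

```text
time_s: 7.15
ee_pos: [564.6, 168.6, 235.5]
orientation: [-0.456, 3.105, 0.001]
contact_force: [1.4, -0.1, 1.0]
grip_width: 74.7
```

Call:
drive_tool:
  motion:
    - {"translation": [-0.125,-0.584,0],"twist": [0,0,0],"grip": 75}
    - {"translation": [-0.125,-0.584,0],"twist": [0,0,0],"grip": 70}
    - {"translation": [0,0,0.3],"twist": [0,0,0],"grip": 70}
    - {"translation": [0,0,0],"twist": [0,0,0],"grip": 70}

```text
time_s: 7.65
ee_pos: [619.6, 63.8, 202.6]
orientation: [0.452, -3.105, -0.0]
contact_force: [0.3, 0.4, 0.3]
grip_width: 69.9
```

```bash
python3 - <<'E'
from h import *
s=ctrl.state(); print(s['time_s'],s['ee_pos'],s['orientation'],s['grip_width'])
im,d=ctrl.camera('side'); cv2.imwrite('pics/s2.png',im)
E
```

```text
7.65 [619.59962545  63.81849492 202.63504148] [ 4.51558971e-01 -3.10539517e+00 -2.55340486e-04] 69.91517147434061
```

View pics/s2.png

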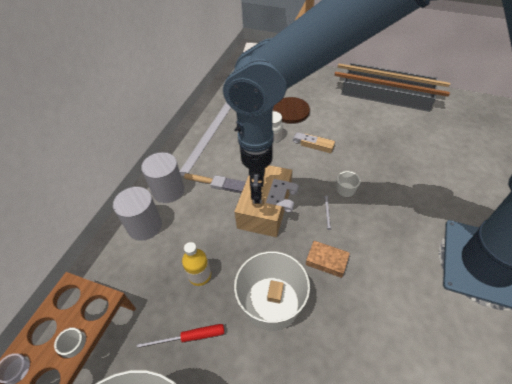

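The block offcut lies in the bucket at pixel (276,291). Next is the dowel.

Call:
drive_tool:
  motion:
    - {"translation": [-0.01,0.01,0.25],"twist": [0,0,0],"grip": 70}
    - {"translation": [0,0,0.14],"twist": [0,0,0],"grip": 70}
    - {"translation": [0,0,0],"twist": [0,0,0],"grip": 20}
    - {"translation": [0,0,0],"twist": [0,0,0],"grip": 20}
    - {"translation": [0,0,0],"twist": [0,0,0],"grip": 20}

```text
time_s: 8.32
ee_pos: [622.0, 66.3, 166.1]
orientation: [-0.455, 3.107, 0.0]
contact_force: [-0.7, 0.7, 2.9]
grip_width: 32.5
```

Call:
drive_tool:
  motion:
    - {"translation": [0,0,0],"twist": [0,0,0],"grip": 20}
    - {"translation": [0,0,-0.35],"twist": [0,0,0],"grip": 20}
    - {"translation": [0,0,-0.35],"twist": [0,0,0],"grip": 20}

```text
time_s: 8.7
ee_pos: [621.0, 66.0, 235.5]
orientation: [0.455, -3.108, 0.0]
contact_force: [0.7, -0.2, -1.2]
grip_width: 33.1
```

Call:
drive_tool:
  motion:
    - {"translation": [0.087,0.498,0],"twist": [0,0,0],"grip": 20}
    - {"translation": [0.087,0.498,0],"twist": [0,0,0],"grip": 20}
    - {"translation": [0.087,0.498,0],"twist": [0,0,0],"grip": 20}
    - {"translation": [0.087,0.498,0],"twist": [0,0,0],"grip": 20}
    - {"translation": [0.087,0.498,0],"twist": [0,0,0],"grip": 20}

```text
time_s: 9.32
ee_pos: [507.5, 293.5, 235.1]
orientation: [-0.455, 3.108, 0.0]
contact_force: [1.1, -0.5, 0.1]
grip_width: 33.0
```

Call:
drive_tool:
  motion:
    - {"translation": [0,0,0.35],"twist": [0,0,0],"grip": 20}
    - {"translation": [0,0,0],"twist": [0,0,0],"grip": 75}
    - {"translation": [0,0,0],"twist": [0,0,0],"grip": 75}
    - {"translation": [0,0,-0.5],"twist": [0,0,0],"grip": 75}
    - {"translation": [0,0,-0.5],"twist": [0,0,0],"grip": 75}

```text
time_s: 9.95
ee_pos: [509.1, 291.2, 302.4]
orientation: [-0.452, 3.108, -0.0]
contact_force: [0.8, -0.4, -0.0]
grip_width: 75.4
```

Call:
drive_tool:
  motion:
    - {"translation": [0.122,-0.554,0],"twist": [0,0,0],"grip": 75}
    - {"translation": [0.122,-0.554,0],"twist": [0,0,0],"grip": 75}
    - {"translation": [0.122,-0.554,0],"twist": [0,0,0],"grip": 75}
    - {"translation": [0.122,-0.554,0],"twist": [0,0,0],"grip": 75}
    - {"translation": [0.122,-0.554,0],"twist": [0,0,0],"grip": 75}

```text
time_s: 10.58
ee_pos: [529.7, 6.5, 301.7]
orientation: [-0.452, 3.106, -0.0]
contact_force: [1.3, -0.7, 0.4]
grip_width: 74.9
```

Call:
drive_tool:
  motion:
    - {"translation": [0,0,0],"twist": [0,0,0.034],"grip": 75}
    - {"translation": [0,0,0],"twist": [0,0,0.034],"grip": 75}
    - {"translation": [0,0,0],"twist": [0,0,0],"grip": 75}
    - {"translation": [0,0,0],"twist": [0,0,0],"grip": 75}

```text
time_s: 11.08
ee_pos: [529.4, 9.0, 300.6]
orientation: [-0.123, 3.138, 0.0]
contact_force: [-0.1, 0.0, -0.1]
grip_width: 74.7
```

```bash
python3 - <<'E'
from h import *
s=ctrl.state(); print(s['time_s'],s['ee_pos'],s['orientation'])
im,d=ctrl.camera('wrist'); cv2.imwrite('pics/w2.png',im); np.savez('w2.npz',im=im,d=d,pos=s['ee_pos'],ori=s['orientation'])
im,_=ctrl.camera('side'); cv2.imwrite('pics/s3.png',im[220:350,220:350])
P=cloud('wrist',d,s); Z=P[...,2]
m=((Z>80)&(Z<92)).astype(np.uint8); n,l,st,c=cv2.connectedComponentsWithStats(m)
i=1+np.argmax(st[1:,4]); p=P[l==i]; print(st[i],cv2.minAreaRect(p[:,:2].astype(np.float32)),np.median(p[:,2]))
print(p[:,1].min(),p[:,1].max())
E
```

```text
11.075 [529.43392179   9.03305707 300.59503189] [-1.23258568e-01  3.13808908e+00  1.32450414e-04]
[  172   182   168   116 14466] ((606.2322998046875, 12.447578430175781), (149.82171630859375, 189.6388397216797), 4.718715667724609) 85.19768204915404
-85.20153946614167 112.01111114213461
```

View pics/w2.png

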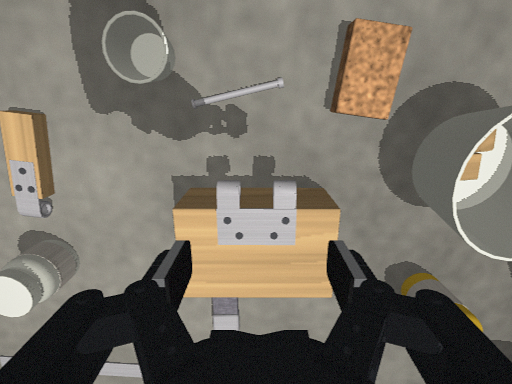

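View pics/s3.png

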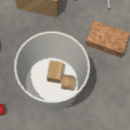

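Both offcuts are in the bucket, and the wrist view shows the jamb face-on with knuckles at (229,195) and (285,195). Now I'll refine the hinge axis.

```bash
python3 - <<'E'
from h import *
for f in ['w1','w2']:
    z=np.load(f+'.npz');s={'ee_pos':z['pos'],'orientation':z['ori']}
    P=cloud('wrist',z['d'],s); Z=P[...,2]
    m=((Z>80)&(Z<92)).astype(np.uint8); n,l,st,c=cv2.connectedComponentsWithStats(m)
    cc=[i for i in range(1,n) if st[i,4]>100 and abs(np.median(P[l==i][:,0])-610)<50 and abs(np.median(P[l==i][:,1])-10)<50]
    p=np.concatenate([P[l==i] for i in cc])
    best=None
    # yaw from side edges & far edge: per-column extremes robust fit in rect frame
    r=cv2.minAreaRect(p[:,:2].astype(np.float32)); th=np.radians(r[2])
    for it in range(3):
        A=np.array([[np.cos(th),np.sin(th)],[-np.sin(th),np.cos(th)]]); q=p[:,:2]@A.T
        # front edge: for |y|>50 from center
        yc=(q[:,1].min()+q[:,1].max())/2; xs=[];ys=[]
        for a in list(np.arange(-90,-49,3))+list(np.arange(50,90,3)):
            k=(q[:,1]-yc>a)&(q[:,1]-yc<a+3)
            if k.sum()>3: xs.append(q[k,0].min()); ys.append(a+1.5)
        b=np.polyfit(ys,xs,1); th-=np.arctan(b[0])
    q=p[:,:2]@np.array([[np.cos(th),np.sin(th)],[-np.sin(th),np.cos(th)]]).T
    yl=[np.percentile(q[:,1],.3),np.percentile(q[:,1],99.7)]
    xf=b[1]; kn=q[(q[:,0]<xf-8)&(q[:,0]>xf-40)]
    ymid=np.mean(yl); a=kn[kn[:,1]<ymid,1]; c2=kn[kn[:,1]>ymid,1]
    print(f,'yaw',np.degrees(th).round(2),'front',xf.round(1),'back',q[:,0].max().round(1),'ymid edges',ymid.round(1),yl,'knuckles',a.min(),a.max(),c2.min(),c2.max(),'mid',((a.max()+c2.min())/2).round(1),((a.min()+c2.max())/2).round(1),'front of kn',kn[:,0].min())
    for xx,yy in [(xf-18,ymid)]:
        print('axis world',xx*np.cos(th)-yy*np.sin(th),xx*np.sin(th)+yy*np.cos(th))
E
```

```text
w1 yaw 4.35 front 559.9 back 679.7 ymid edges -33.6 [np.float64(-127.72190635706076), np.float64(60.49450947910786)] knuckles -77.75582433881694 -52.80830652190528 -14.695756889484358 10.04105680781641 mid -33.8 -33.9 front of kn 530.9912733306112
axis world 542.865587583441 7.617625210792951
w2 yaw 4.39 front 559.7 back 680.7 ymid edges -33.9 [np.float64(-126.8468488989218), np.float64(59.00644995993203)] knuckles -78.00848118160971 -53.347531487824455 -14.981337431583844 9.710578052276068 mid -34.2 -34.1 front of kn 530.7241970935725
axis world 542.6700496128251 7.660968212442256
```

Call:
drive_tool:
  motion:
    - {"translation": [0.047,-0.59,0],"twist": [0,0,0],"grip": 75}
    - {"translation": [0.047,-0.59,0],"twist": [0,0,0],"grip": 75}
    - {"translation": [0.047,-0.59,0],"twist": [0,0,0],"grip": 75}
    - {"translation": [0.047,-0.59,0],"twist": [0,0,0],"grip": 75}
    - {"translation": [0.047,-0.59,0],"twist": [0,0,0],"grip": 75}

```text
time_s: 11.8
ee_pos: [528.5, -288.3, 300.1]
orientation: [-0.123, 3.139, 0.0]
contact_force: [1.4, 0.1, -0.4]
grip_width: 75.1
```

Call:
drive_tool:
  motion:
    - {"translation": [0,0,0],"twist": [0,0,0.038],"grip": 75}
    - {"translation": [0,0,0],"twist": [0,0,0],"grip": 75}
    - {"translation": [0,0,0],"twist": [0,0,0],"grip": 75}
    - {"translation": [0,0,0],"twist": [0,0,0],"grip": 75}

```text
time_s: 12.3
ee_pos: [528.9, -285.5, 299.9]
orientation: [0.062, 3.141, 0.001]
contact_force: [0.3, -1.1, 0.2]
grip_width: 75.1
```

```bash
python3 - <<'E'
from h import *
s=ctrl.state(); print(s['time_s'],s['ee_pos'],s['orientation'])
im,d=ctrl.camera('wrist'); cv2.imwrite('pics/w3.png',im); np.savez('w3.npz',im=im,d=d,pos=s['ee_pos'],ori=s['orientation'])
P=cloud('wrist',d,s); Z=P[...,2]
m=((Z>21)&(Z<30)&(abs(P[...,0]-545)<100)&(abs(P[...,1]+295)<50)).astype(np.uint8); n,l,st,c=cv2.connectedComponentsWithStats(m)
i=1+np.argmax(st[1:,4]); p=P[l==i]; r=cv2.minAreaRect(p[:,:2].astype(np.float32)); print(st[i],r,np.median(p[:,2]))
th=np.radians(r[2]-90 if r[2]>45 else r[2])
for it in range(3):
    q=p[:,:2]@np.array([[np.cos(th),np.sin(th)],[-np.sin(th),np.cos(th)]]).T
    x0=q[:,0].min(); xs=[];lo=[];hi=[]
    for a in np.arange(x0+8,x0+104,4):
        k=(q[:,0]>a)&(q[:,0]<a+4)
        xs.append(a+2);lo.append(q[k,1].min());hi.append(q[k,1].max())
    b=np.polyfit(xs,(np.array(lo)+hi)/2,1); th+=np.arctan(b[0])
print('yaw',np.degrees(th),'xmin',x0,'xmax',q[:,0].max(),'y',np.mean(lo),np.mean(hi))
for a in np.arange(x0+100,x0+146,4):
    k=(q[:,0]>a)&(q[:,0]<a+4)
    if k.sum(): print(round(a-x0,1),q[k,1].min().round(1),q[k,1].max().round(1),np.median(p[k,2]).round(1))
ym=(np.mean(lo)+np.mean(hi))/2
A=np.array([[np.cos(th),-np.sin(th)],[np.sin(th),np.cos(th)]])
print('mid',A@[x0+55,ym],'knuckle',A@[x0+130,ym])
E
```

```text
12.3 [ 528.85408876 -285.51617912  299.93156884] [6.15272656e-02 3.14087249e+00 6.77570266e-04]
[ 235  133   32  101 2910] ((551.4474487304688, -295.7516174316406), (39.78301239013672, 138.6103515625), 88.18563842773438) 25.286171286975787
yaw -2.2957331002691572 xmin 493.5415325047056 xmax 632.2058740353617 y -292.54180917286146 -253.83731069727307
100.0 -292.6 -254.7 25.7
104.0 -292.7 -254.6 26.0
108.0 -292.9 -254.6 25.4
112.0 -287.4 -258.7 25.2
116.0 -287.5 -258.7 25.2
120.0 -287.6 -258.6 25.1
124.0 -287.6 -258.6 25.1
128.0 -287.8 -258.6 25.2
132.0 -287.9 -258.6 24.1
136.0 -285.3 -258.5 21.7
mid [ 537.15800438 -294.94342995] knuckle [ 612.09780796 -297.94773352]
```

View pics/w3.png

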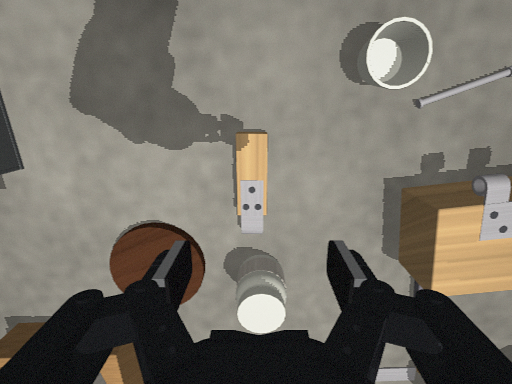

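The batten is at (252,175) in this view, clear of the disc and jar. It measures mid (537.2,-294.9), yaw -2.3° and knuckle at (612.1,-298). I'll descend onto it.

Call:
drive_tool:
  motion:
    - {"translation": [-0.087,-0.091,0.45],"twist": [0,0,0],"grip": 64}
    - {"translation": [0,0,0.45],"twist": [0,0,0],"grip": 64}
    - {"translation": [0,0,0.45],"twist": [0,0,0],"grip": 64}
    - {"translation": [0,0,0.45],"twist": [0,0,0],"grip": 64}
    - {"translation": [0,0,0.2],"twist": [0,0,0],"grip": 64}

```text
time_s: 12.98
ee_pos: [535.9, -294.9, 97.6]
orientation: [-0.064, -3.138, -0.003]
contact_force: [-0.1, 0.4, 0.6]
grip_width: 64.3
```

Call:
drive_tool:
  motion:
    - {"translation": [0,0,0],"twist": [0,0,0],"grip": 64}
    - {"translation": [0,0,0.1],"twist": [0,0,0],"grip": 64}
    - {"translation": [0,0,0.1],"twist": [0,0,0],"grip": 64}
    - {"translation": [0,0,0.06],"twist": [0,0,0],"grip": 64}
    - {"translation": [0,0,0],"twist": [0,0,0],"grip": 64}

```text
time_s: 13.6
ee_pos: [536.6, -295.9, 73.6]
orientation: [-0.066, -3.14, -0.0]
contact_force: [0.9, 0.0, -0.5]
grip_width: 63.8
```

Call:
drive_tool:
  grip_force: 80
  motion:
    - {"translation": [0,0.01,0],"twist": [0,0,0],"grip": 45}
    - {"translation": [0,0,0],"twist": [0,0,0],"grip": 30}
    - {"translation": [0,0,0],"twist": [0,0,0],"grip": 30}
    - {"translation": [0,0,0],"twist": [0,0,0],"grip": 30}
    - {"translation": [0,0,0],"twist": [0,0,0],"grip": 30}

```text
time_s: 14.22
ee_pos: [537.2, -295.2, 74.6]
orientation: [0.066, 3.14, -0.0]
contact_force: [-0.7, 0.5, 6.4]
grip_width: 38.4
```

Call:
drive_tool:
  motion:
    - {"translation": [0,0,0],"twist": [0,0,0],"grip": 30}
    - {"translation": [0,0,-0.1],"twist": [0,0,0],"grip": 30}
    - {"translation": [0,0,-0.2],"twist": [0,0,0],"grip": 30}
    - {"translation": [0,0,-0.2],"twist": [0,0,0],"grip": 30}
    - {"translation": [0,0,0],"twist": [0,0,0],"grip": 30}

```text
time_s: 14.85
ee_pos: [538.1, -295.8, 126.4]
orientation: [0.066, 3.137, -0.003]
contact_force: [-0.0, -0.3, -1.5]
grip_width: 38.5
```

Call:
drive_tool:
  motion:
    - {"translation": [0,0,-0.3],"twist": [0,0,0],"grip": 30}
    - {"translation": [0,0,0],"twist": [0,0,0],"grip": 30}
    - {"translation": [0,0,0],"twist": [0,0,0],"grip": 30}

```text
time_s: 15.22
ee_pos: [536.5, -294.6, 153.1]
orientation: [-0.066, -3.14, -0.001]
contact_force: [-0.2, -0.4, -2.6]
grip_width: 38.6
```

```bash
python3 - <<'E'
from h import *
s=ctrl.state(); print(s['time_s'],s['ee_pos'],s['orientation'],s['grip_width'])
im,d=ctrl.camera('wrist'); cv2.imwrite('pics/w4.png',im); np.savez('w4.npz',im=im,d=d,pos=s['ee_pos'],ori=s['orientation'])
im,d2=ctrl.camera('side'); cv2.imwrite('pics/s4.png',im); np.savez('side4.npz',im=im,d=d2)
E
```

```text
15.225 [ 536.49342657 -294.61844539  153.12072416] [-6.61463182e-02 -3.14006053e+00 -9.19328540e-04] 38.56573222639677
```

View pics/w4.png

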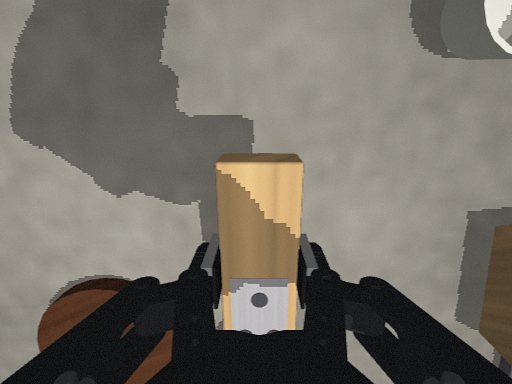

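View pics/s4.png

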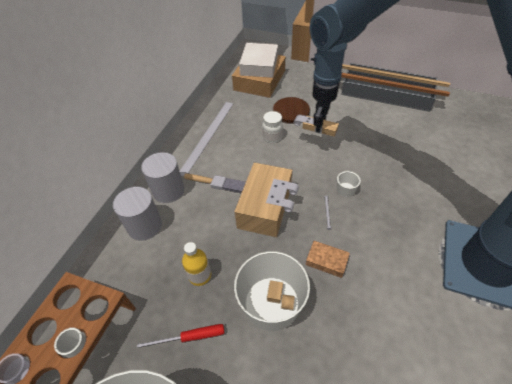

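The batten is held and lifted. Both views show it between the pads, with the knuckle end hidden from the wrist camera. I'll measure its pose in the tool frame.

```bash
cat > pose.py <<'E'
from h import *
def toolpose(d):
    # cloud in tool frame, flap top seen by wrist camera
    P=cloud('wrist',d,{'orientation':[0,0,0],'ee_pos':[0,0,0]})
    p=P[(d>0)&(abs(P[...,1])<26)&(P[...,0]>14)&(P[...,0]<70)&(P[...,2]>30)&(P[...,2]<62)]
    A=np.c_[p[:,0],p[:,1],np.ones(len(p))]
    k=np.ones(len(p),bool)
    for _ in range(8):
        c=np.linalg.lstsq(A[k],p[k,2],rcond=None)[0]; k=abs(A@c-p[:,2])<2
    q=p[k]
    print('n',k.sum(),'top plane z=',c.round(4),'tool; slope x,y rad',c[:2].round(4))
    xs=[];lo=[];hi=[]
    for a in np.arange(20,50,3):
        m=(q[:,0]>a)&(q[:,0]<a+3)
        if m.sum()>5: xs.append(a+1.5);lo.append(q[m,1].min());hi.append(q[m,1].max())
    b=np.polyfit(xs,(np.array(lo)+hi)/2,1)
    xe=[q[(abs(q[:,1]-y)<2),0].max() for y in np.arange(-14,15,4)]
    print('centre line slope',b.round(4),'width',np.mean(np.array(hi)-lo).round(1),'rear end x',np.round(xe,1), 'y at end',np.polyval(b,np.median(xe)))
    return c,b,np.median(xe)
E
python3 - <<'E'
from pose import *
z=np.load('w4.npz'); toolpose(z['d'])
E
```

```text
n 7005 top plane z= [ 1.70000e-03 -1.00000e-04  4.93233e+01] tool; slope x,y rad [ 0.0017 -0.0001]
centre line slope [-0.0034  1.1604] width 39.6 rear end x [55.1 54.8 54.9 54.9 54.8 55.  54.9 55. ] y at end 0.9712124705616444
```

Call:
drive_tool:
  motion:
    - {"translation": [0,0,-0.25],"twist": [0,0,0],"grip": 30}
    - {"translation": [0,0,-0.25],"twist": [0,0,0],"grip": 30}
    - {"translation": [0.1,0.36,0],"twist": [0,0,0],"grip": 30}
    - {"translation": [0.1,0.36,0],"twist": [0,0,0],"grip": 30}
    - {"translation": [0.1,0.36,0],"twist": [0,0,0],"grip": 30}

```text
time_s: 15.95
ee_pos: [510.7, -184.6, 203.1]
orientation: [-0.067, -3.14, -0.001]
contact_force: [1.0, 0.8, -1.0]
grip_width: 38.6
```

Call:
drive_tool:
  motion:
    - {"translation": [0.1,0.36,0],"twist": [0,0,0],"grip": 30}
    - {"translation": [0.1,0.36,0],"twist": [0,0,0],"grip": 30}
    - {"translation": [0.1,0.36,0],"twist": [0,0,0],"grip": 30}
    - {"translation": [0.1,0.36,0],"twist": [0,0,0],"grip": 30}
    - {"translation": [0.1,0.36,0],"twist": [0,0,0],"grip": 30}

```text
time_s: 16.58
ee_pos: [468.4, -2.8, 203.3]
orientation: [-0.067, -3.14, 0.0]
contact_force: [0.7, 0.2, -1.5]
grip_width: 38.6
```

Call:
drive_tool:
  motion:
    - {"translation": [0,0,0],"twist": [0,0,-0.019],"grip": 30}
    - {"translation": [0,0,0],"twist": [0,0,-0.019],"grip": 30}
    - {"translation": [0,0,0],"twist": [0,0,0],"grip": 30}
    - {"translation": [0,0,0],"twist": [0,0,0],"grip": 30}

```text
time_s: 17.08
ee_pos: [468.9, -4.1, 203.6]
orientation: [0.119, -3.139, 0.0]
contact_force: [-0.4, -0.1, -0.6]
grip_width: 38.5
```

```bash
cat > chk.py <<'E'
import sys
from pose import *
t=sys.argv[1]
s=ctrl.state(); print(s['time_s'],s['ee_pos'].round(2),s['orientation'].round(4),s['contact_force'].round(2),s['grip_width'])
im,d=ctrl.camera('wrist'); cv2.imwrite(f'pics/w{t}.png',im); np.savez(f'w{t}.npz',im=im,d=d)
c,b,xe=toolpose(d)
Rt=R.from_rotvec(s['orientation']).as_matrix()
x=xe-130; k=np.array([x,np.polyval(b,x),c[2]+c[0]*x+12])
w=Rt@k+s['ee_pos']; tgt=np.array([542.7,7.5,73.1])
yaw=np.degrees(np.arctan2(-Rt[1,0],-Rt[0,0]))-np.degrees(np.arctan(b[0]))*0
e=Rt.T@(tgt-w)
print('knuckle world',w.round(2),'tool',k.round(2),'yaw tool',round(yaw,2),'needed tool shift mm',e.round(2))
im,d=ctrl.camera('scene'); cv2.imwrite(f'pics/c{t}.png',cv2.resize(im[150:250,210:330],None,fx=6,fy=6,interpolation=2))
im,d=ctrl.camera('side'); cv2.imwrite(f'pics/s{t}.png',cv2.resize(im[130:250,230:360],None,fx=5,fy=5,interpolation=2)); np.savez(f'side{t}.npz',d=d,im=im)
E
python3 chk.py 5
```

```text
17.075 [468.93  -4.06 203.57] [ 1.1870e-01 -3.1387e+00  2.0000e-04] [-0.44 -0.05 -0.6 ] 38.5099278632226
n 6997 top plane z= [3.90000e-03 4.00000e-04 4.91811e+01] tool; slope x,y rad [0.0039 0.0004]
centre line slope [-7.0000e-04  1.0359e+00] width 39.5 rear end x [54.8 54.7 54.8 54.6 54.8 54.8 54.8 54.7] y at end 0.9973651910550982
knuckle world [543.82   2.7  142.64] tool [-75.22   1.09  60.89] yaw tool 4.33 needed tool shift mm [ 0.7   4.88 69.54]
```

View pics/s5.png

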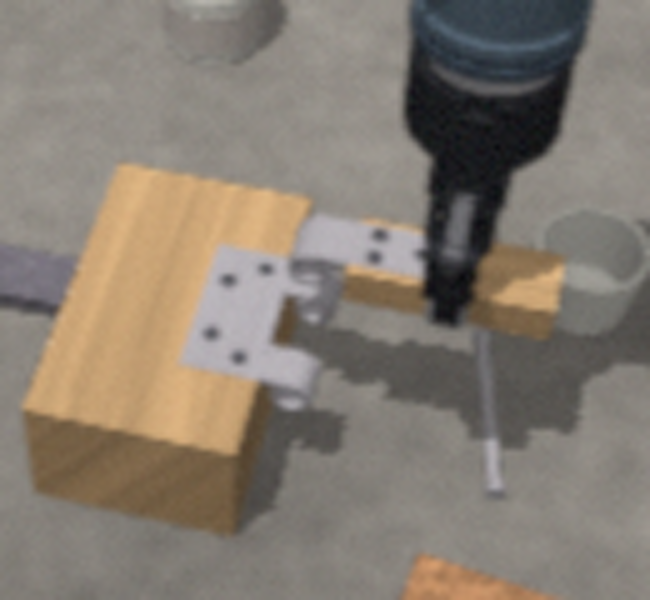

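The batten hovers behind and above the gap, level. I'll shift 5 mm along y and lower partway.

Call:
drive_tool:
  motion:
    - {"translation": [0.007,0.048,0],"twist": [0,0,0],"grip": 30}
    - {"translation": [0,0,0.2],"twist": [0,0,0],"grip": 30}
    - {"translation": [0,0,0.15],"twist": [0,0,0],"grip": 30}
    - {"translation": [0,0,0],"twist": [0,0,0],"grip": 30}
    - {"translation": [0,0,0],"twist": [0,0,0],"grip": 30}

```text
time_s: 17.85
ee_pos: [468.3, 0.8, 169.1]
orientation: [-0.121, 3.139, -0.0]
contact_force: [0.8, -0.1, -0.6]
grip_width: 38.3
```

```bash
python3 chk.py 6; python3 -c "
from h import *
im,d=ctrl.camera('scene')
for _ in range(3): ctrl.camera('side'); print(ctrl.state()['ee_pos'].round(2))"
```

```text
17.85 [468.26   0.78 169.14] [-1.206e-01  3.139e+00 -1.000e-04] [ 0.75 -0.05 -0.61] 38.34597586580743
n 7007 top plane z= [3.40000e-03 7.00000e-04 4.92052e+01] tool; slope x,y rad [0.0034 0.0007]
centre line slope [-3.0000e-04  1.0166e+00] width 39.6 rear end x [54.8 54.8 54.7 54.7 54.8 54.7 54.7 54.8] y at end 1.002143569475105
knuckle world [543.22   7.58 108.21] tool [-75.24   1.04  60.95] yaw tool 4.4 needed tool shift mm [ 5.400e-01 -3.000e-02  3.511e+01]
[468.34   0.86 169.32]
[468.24   0.86 169.21]
[468.21   0.88 169.15]
```

View pics/c6.png

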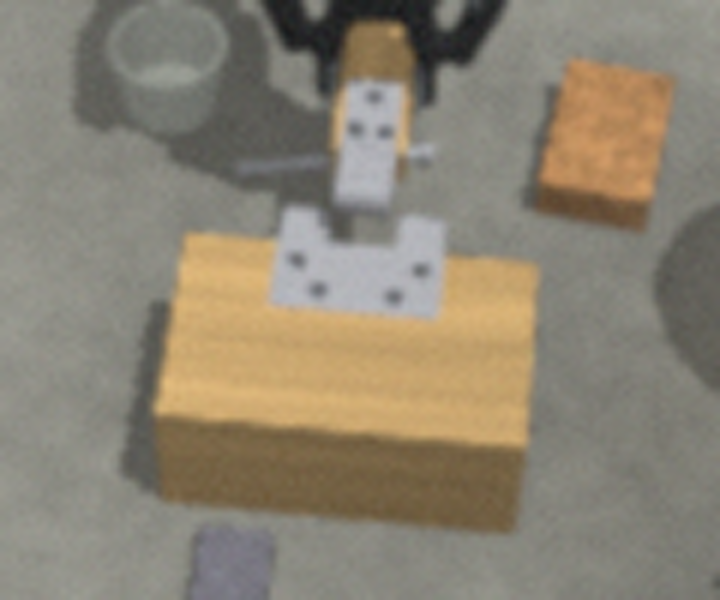

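View pics/s6.png

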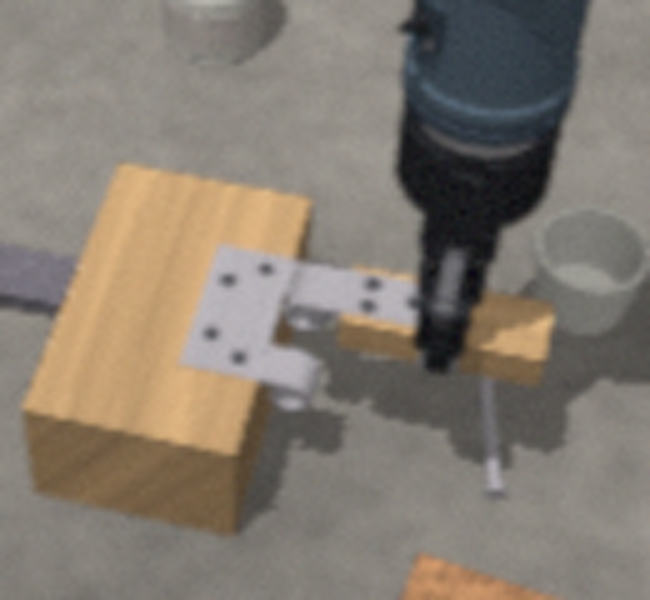

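The knuckle is over the gap in both views. I'll lower the last 35 mm gently.

Call:
drive_tool:
  motion:
    - {"translation": [0.005,0,0.1],"twist": [0,0,0],"grip": 30}
    - {"translation": [0,0,0.1],"twist": [0,0,0],"grip": 30}
    - {"translation": [0,0,0.05],"twist": [0,0,0],"grip": 30}
    - {"translation": [0,0,0],"twist": [0,0,0],"grip": 30}

```text
time_s: 18.7
ee_pos: [467.2, 0.7, 143.3]
orientation: [0.121, -3.138, 0.0]
contact_force: [-0.1, -1.2, -1.5]
grip_width: 38.4
```

Call:
drive_tool:
  motion:
    - {"translation": [0,0,0.05],"twist": [0,0,0],"grip": 30}
    - {"translation": [0,0,0.05],"twist": [0,0,0],"grip": 30}
    - {"translation": [0,0,0],"twist": [0,0,0],"grip": 30}
    - {"translation": [0,0,0],"twist": [0,0,0],"grip": 30}

```text
time_s: 19.2
ee_pos: [467.6, 0.8, 133.9]
orientation: [-0.121, 3.139, 0.0]
contact_force: [0.6, 0.8, -1.7]
grip_width: 38.5
```

```bash
python3 chk.py 7; python3 - <<'E'
from h import *
# independent: side & scene clouds in jamb frame
th=np.radians(4.4); A=np.array([[np.cos(th),np.sin(th)],[-np.sin(th),np.cos(th)]])
for n in ['scene','side']:
    im,d=ctrl.camera(n); P=cloud(n,d).reshape(-1,3)
    q=np.c_[(P[:,:2]-[542.7,7.5])@A.T,P[:,2]]
    k=(q[:,2]>78)&(q[:,2]<95)
    j=q[k&(q[:,0]>22)&(q[:,0]<150)&(abs(q[:,1])<110)]
    print(n,'jamb top y',np.percentile(j[:,1],[.5,99.5]).round(1),'z',np.median(j[:,2]).round(1),'front',np.percentile(q[k&(abs(q[:,1])>55)&(abs(q[:,1])<85)&(q[:,0]<100)&(q[:,0]>0),0],1).round(1))
    m=q[k&(abs(q[:,0])<9)&(abs(q[:,1])<50)]; h=np.histogram(m[:,1],np.arange(-50,51,2)); print(dict(zip(h[1][:-1].astype(int).tolist(),h[0].tolist())))
    f=q[k&(q[:,0]<-22)&(q[:,0]>-150)&(abs(q[:,1])<26)]
    print('flap top y',np.percentile(f[:,1],[1,99]).round(1),'z',np.median(f[:,2]).round(1),'rear x',np.percentile(f[:,0],.5).round(1),'(expect -130)')
E
```

```text
19.2 [467.6    0.8  133.93] [-0.1209  3.1392  0.    ] [ 0.64  0.82 -1.68] 38.49982507424706
n 7016 top plane z= [ 2.9000e-03 -2.0000e-04  4.9239e+01] tool; slope x,y rad [ 0.0029 -0.0002]
centre line slope [-0.      0.9958] width 39.6 rear end x [54.7 54.7 54.8 54.7 54.7 54.8 54.8 54.8] y at end 0.9937337927404656
knuckle world [542.56   7.58  72.92] tool [-75.26   1.    61.02] yaw tool 4.41 needed tool shift mm [-0.13 -0.09 -0.18]
scene jamb top y [-94.8  93.1] z 85.1 front 19.5
{-50: 0, -48: 0, -46: 2, -44: 2, -42: 3, -40: 1, -38: 3, -36: 2, -34: 1, -32: 3, -30: 1, -28: 2, -26: 3, -24: 0, -22: 4, -20: 0, -18: 0, -16: 5, -14: 0, -12: 4, -10: 3, -8: 1, -6: 5, -4: 3, -2: 2, 0: 5, 2: 2, 4: 4, 6: 4, 8: 2, 10: 5, 12: 0, 14: 0, 16: 0, 18: 0, 20: 3, 22: 0, 24: 3, 26: 3, 28: 0, 30: 4, 32: 3, 34: 1, 36: 3, 38: 1, 40: 2, 42: 0, 44: 0, 46: 0, 48: 0}
flap top y [-23.   22.6] z 84.8 rear x -111.0 (expect -130)
side jamb top y [-94.3  94.5] z 84.3 front 17.0
{-50: 0, -48: 0, -46: 3, -44: 2, -42: 4, -40: 3, -38: 2, -36: 4, -34: 3, -32: 5, -30: 2, -28: 4, -26: 4, -24: 3, -22: 8, -20: 3, -18: 1, -16: 2, -14: 4, -12: 3, -10: 3, -8: 2, -6: 5, -4: 2, -2: 5, 0: 3, 2: 4, 4: 5, 6: 1, 8: 3, 10: 5, 12: 5, 14: 2, 16: 2, 18: 3, 20: 4, 22: 2, 24: 6, 26: 4, 28: 1, 30: 5, 32: 2, 34: 6, 36: 3, 38: 3, 40: 6, 42: 5, 44: 3, 46: 0, 48: 0}
flap top y [-21.2  20.1] z 83.8 rear x -131.0 (expect -130)
```

View pics/c7.png

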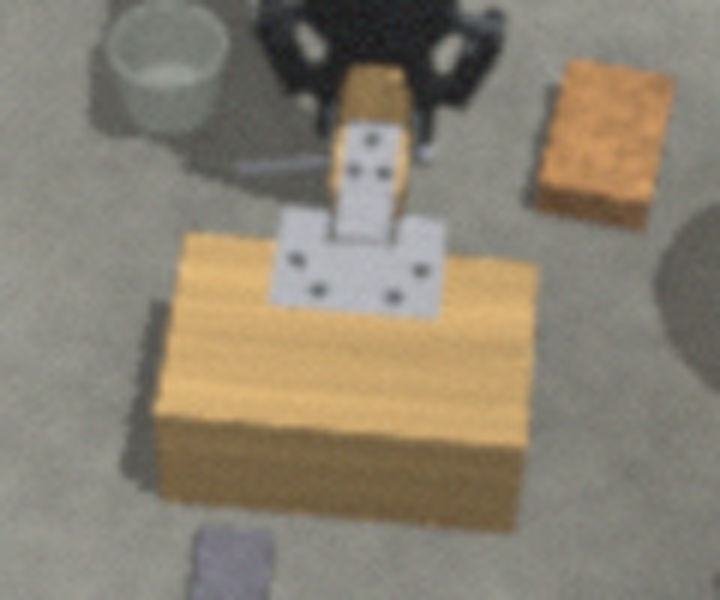

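View pics/s7.png

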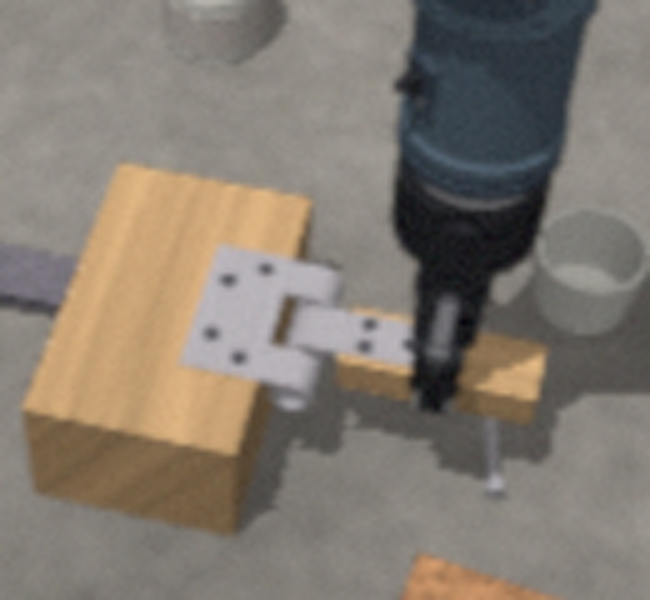

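The knuckle is centred in the gap and its top is flush with the block in both fixed views. The contact force is near zero, so I'll hand in.

Call:
drive_tool:
  motion:
    - {"translation": [0,0,0],"twist": [0,0,0],"grip": 30}
    - {"translation": [0,0,0],"twist": [0,0,0],"grip": 30}
    - {"translation": [0,0,0],"twist": [0,0,0],"grip": 30}

```text
time_s: 19.82
ee_pos: [467.6, 0.8, 133.9]
orientation: [-0.121, 3.139, -0.0]
contact_force: [-0.2, -0.7, -1.0]
grip_width: 38.7
```

```bash
python3 -c "
from h import *
s=ctrl.state();print(s['ee_pos'],s['contact_force'],s['grip_width'],abs(s['qd']).max())
print(ctrl.sign_off())"
```

```text
[467.56954148   0.80311841 133.91882972] [-0.16974275 -0.69536007 -0.9522087 ] 38.74951328181842 0.0013521649463426825
the job is handed in; nothing more can be done
None
```

I dropped both offcuts into the bucket. Then I lifted the batten and lowered its knuckle between the two fixed ones, and I handed in at about 20 s still holding it. The hand-in gives no verdict, so these are my own last checks.

- **Alignment:** the wrist camera put the hole centre within about 0.2 mm of the hinge line on all axes, with hole-axis error under 0.01 rad and tilt under 0.01 rad.
- **Force and motion:** the outside force read about 1 N and the arm was still.
- **Fixed cameras:** both views showed the knuckle centred and its top flush with the block to about 0.5 mm.
- **Offcuts:** the last picture I looked at for this, taken just after lifting the batten, showed both in the bucket.
- **One reading disagreed:** the scene camera put the batten's rear end at -111 mm instead of the expected -130 mm. I put this down to the gripper hiding that end. The side camera read -131 mm, so I did not act on it.
- **Not measured:** I saw nothing else disturbed in the pictures, but I did not measure the other things' positions at the end.

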